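# Hook the desk tray out from under the riser

## Task

Take the pull hook from its rest, lower its tip through the brass ring on the front of the blue tray under the wire desk riser, and drag the tray out until it stands against the orange stop, whose setting varies and must be felt; hold it snug there for a second with a steady pull of about 10 N, and never load the hook hard (20 N is too much). Then free the hook and put it back on its rest. Move the tray with the hook alone, without touching it with the gripper, and leave the other things on the desk where they are.

Things in the scene. Friction and masses are not known exactly. Their poses are not given: they have to be found in the camera images.
- hook_mid (a point): Middle of the pull hook's wooden handle (116 long, 18 wide, 22 high; hook 0.16 kg). x along the tool to the tip, y across the 18 mm, z up. A 6 mm steel rod runs on along x, on the handle's centre line, to x = 180, then bends straight down into the tip. On its rest the handle lies level, middle 55 above the desk, with 88 free between the saddles to grip from above across its width.
- hook_tip (a point): Lowest end of the hook's downward tip (6 diameter, round end), at x = 180, z = -34 from hook_mid, same axes. Follows the hook when it is carried.
- rest_seat (a point): Where hook_mid belongs on the rest: a dark plate with two white saddles (12 thick, 50 either side of the middle, floor 44 above the desk, flared cheeks up to 55, 22 apart at the floor, 28 at the top). Fixed, in a new place each time; x points the way the tip points, z up. The saddles do not hold the hook lengthwise.
- eye (a point): Centre of the tray's brass ring, lying flat (hole vertical, 16 diameter, bar 5 thick), 52 above the desk, 18.5 in front of the tray's front face. x points inwards under the riser, z up: the tray is dragged along -x. Below the ring is only the board (top 10 above the desk) and, at the end of the drag, the orange stop (top 30 above the desk).
- tray_front (a point): Middle of the tray's front face, 10 above its underside; axes as eye. An open blue box 200 long, 114 wide, 50 high, loose on a wooden board between two low rails (1.5 play each side); about 0.45 to 0.76 kg with the card box and tape roll loose in it; drags with 2 to 6 N.
- stop_mark (a point): Mid-setting of the adjustable orange stop bar, 20 above the desk; x points inwards, to the tray. The bar (12 thick, 20 high, rigid, fixed across the board) is not itself measured: its face that the tray meets (middle: stop_face) lies anywhere from 8 in front of this mark to 8 behind it along x; the tray travels 96 to 154. Find it by feel: the pull rises steeply at the stop.
- riser: Fixed chrome riser, new place each time. Origin on the desk under the middle of the wire top's front edge; x inwards, y across, z up. Top: bars 12 thick and thin wires, 180 wide, 335 deep, underside 119 above the desk, posts at y = +-90. The ring starts 51 to 94 behind the front edge: the rod reaches in below the top, the gripper stays in front. Board reaches 90 in front; its rails are 26 high.
Things that resemble listed ones, but are neither listed nor needed, are in the scene too. What is shaped like the part that bears rest_seat but pink is not meant. Of the things that look like the part that bears hook_mid, the larger one is meant.

How it is judged:
On the way, in this order (a step that is already met when the one before it is completed fails the run):
1. the hook's tip is down through the tray's ring (z of hook_tip in the frame of eye below -0.005 m and horizontal distance between hook_tip and eye below 0.01 m), for 0.2 s.
2. with the tip still through the ring, the tray is held snug against the stop (3 N or more on the stop) (all of step 1 and contact force between tray and stop above 3 N), for 0.4 s.
At the end, for the whole second after the job is handed in: the tray stands flat against the orange stop (gap under 4 mm), and the hook lies level on its rest, its handle's middle within 20 mm of the seat, released and at rest (x of tray_front in the frame of stop_face below 0.004 m and angle between tray_front's own z axis and vertical below 0.03 rad and distance between hook_mid and rest_seat below 0.02 m and angle between hook_mid's own z axis and vertical below 0.12 rad and linear speed of each of hook, tray below 0.02 m/s); the robot touches nothing.
It fails at once if the hook loaded the tray or its ring with more than 20 N (contact force between hook and tray above 20 N).
It fails at once if the robot itself touched the tray (contact force between any of the fingers, the arm and tray above 0.5 N).
It fails at once if another thing on the desk was moved more than 30 mm (distance of any of mug, tin, pen_cup, stapler, book_low, book_top, red_book from where it was at the start of the episode above 0.03 m).
It also fails if it takes over 72 s, if anything falls off the work surface, if the arm or the gripper's body presses on something with over 40 N, if the wrist force passes 120 N, or if a joint passes its speed limit or range.

## Robot

A 6-joint arm with a two-finger parallel gripper is mounted at the origin on the work surface. World frame = base frame: x ahead of the robot, y to its left, z up, the work surface at z = 0. Lengths are in m, angles in rad, forces in N, time in s.
With the tool pointing down it reaches from about 0.425 to 1.125 m from the base axis. Payload 14.9 kg.
Tool frame: the origin (TCP) lies midway between the tips of the shut fingers; the grasp point (between the pads) lies 19 mm behind it; z points along the fingers, y is the direction in which the jaws open and shut (so a half turn about z gives the same grasp; the last joint's range is limited). The gripper opens to 91 mm and grips with 3 to 60 N. Pads are 32 mm wide; open, the fingers measure 118 mm over their backs; the gripper's body (76 mm by 178 mm) begins 60 mm behind the grasp point.
Start: joints at [-1.18, 0.379, 1.734, -0, 1.028, -0.033], TCP at [0.288, -0.638, 0.214] pointing down, gripper open.
Joint ranges: [-2.77, 2.77], [-0.74, 2.19], [0, 2.66], [-1.06, 4.2], [0.31, 2.87], [-3.08, 3.08]. Speed limits (rad/s): [1.89, 1.89, 2.39, 3.14, 3.14, 3.14].

## Interface

Orientations are given as [roll, pitch, yaw] about the fixed x, y, z axes, in that order (R = Rz(yaw) Ry(pitch) Rx(roll)).
In Python, from cell import arm gives the robot as it stands. The module is installed in compiled form; this text tells all that it offers.
- The arm moves only by the tool drive_tool, never from a script. Its argument "rows" is a list of rows, each a list of 7 numbers: the shift along the tool's x, y, z in m, then the turn, a rotation vector about the tool's x, y, z in rad, then the opening, from -1 (shut) to 1 (fully open). In form: [[x, y, z, ax, ay, az, jaw], ...]. A call has 1 to 8 rows; each row shifts and turns the commanded pose from where the row before left it, along the tool's axes as they then stand; what a row does not reach is not made up. A row lasts 1/10 s, in which the tool goes at most 50 mm and 8.59 degrees, less where a joint would pass 70% of its speed; a pose out of reach is approached as far as the arm can. A call with a gripper value outside its range is refused whole. The fingers move at their own pace and stop on an object; the grip force is fixed at half the most. Time passes only in rows, so rows that do not move let the fingers close. It gives the time, the measured TCP pose, the force and the opening at its end, in the units of the state.
- arm.read_state(): the state, without advancing time (a new reading comes with each control period).
- arm.capture(name): name is "scene" or "top" or "wrist"; returns the picture (420x560x3 uint8, red, green, blue); there is no depth.
- arm.camera_model(name): a dict with "mtx" (3x3 intrinsics, pixels), "origin" and "rotation" of the camera in the world; the wrist camera has in their place "tool_from_camera" (4x4, takes a point from camera to tool coordinates, whose origin is the TCP and whose axes are the flange's). Camera axes: x right, y down, z forward; pixel columns grow to the right and rows downward; lengths in m; the calibration is good to about 2 mm. The wrist camera is an equidistant fisheye: a pixel r from the principal point sees the ray r / f radians off the axis. A picture is of the moment at which its call begins: read the wrist's pose just before it. camera_model takes no time and is no camera call.
- arm.hand_in(): hands the job in, once; it reports no verdict.
The state is a dict: "t": time; "qpos": joint angles; "dq": joint speeds; "joint_torque": joint torques, N m; "eef_pos": TCP position; "eef_rot": TCP orientation; "ft_force": force on the tool from outside, world axes, zero at the start; "moment": the same for the moment, N m; "width": finger opening in m.
Only numpy, scipy, OpenCV 4.12 (cv2) and the standard library are available. Lean on these libraries where they do the work, as an engineer would, in place of code of your own. Each camera call takes 0.05 s, during which the arm holds its last target. There are 200 camera calls.

## Working session

There is one attempt and no reset: what is moved stays moved. The work goes in short steps, Python scripts to look and compute and a tool call to move; the robot and the scene stay as the last step left them, time stands still between calls to the robot, and variables do not carry over. Pictures are saved under pics/ and viewed, about 8 in all and at most 12, crops included, and the job is handed in when it is done.

Besides the shell and the picture viewer there is one more tool, called after "Emit:" by a JSON object that holds its "name" and its "arguments". drive_tool: Moves the arm, as the interface text tells. Its arguments: {"type":"object","properties":{"rows":{"type":"array"}},"required":["rows"]}

```bash
mkdir -p pics; python3 - <<'E'
from cell import arm
import cv2,numpy as np
s=arm.read_state(); print(s)
for n in("scene","top"):
    p=arm.capture(n); cv2.imwrite(f"pics/{n}0.png",p[:,:,::-1]); m=arm.camera_model(n); print(n,m)
print(arm.camera_model("wrist"))
a=cv2.imread("pics/scene0.png");b=cv2.imread("pics/top0.png")
E
```

```text
{'t': 0.0, 'qpos': array([-1.18032886e+00,  3.79423751e-01,  1.73478116e+00, -3.44850312e-05,
        1.02853610e+00, -3.32884164e-02]), 'dq': array([ 0.00087949,  0.00060642,  0.00068998, -0.00070187, -0.0001025 ,
       -0.00088819]), 'joint_torque': array([-1.77065031e-03, -7.63727331e+01, -4.34362328e+01,  6.50146301e-02,
        4.24840744e-02, -8.99607198e-05]), 'eef_pos': array([ 0.28766982, -0.63770883,  0.21327746]), 'eef_rot': array([-3.14044395e+00, -8.71884820e-06,  4.23773690e-01]), 'ft_force': array([-0.60985728,  0.46511863, -0.16888946]), 'moment': array([ 0.00191428, -0.04104934, -0.0022458 ]), 'width': 0.09118711082661653}
scene {'mtx': array([[416.04963151,   0.        , 278.64963433],
       [  0.        , 416.04963151, 203.2159002 ],
       [  0.        ,   0.        ,   1.        ]]), 'origin': array([ 1.02570317, -0.08058624,  0.50071125]), 'rotation': array([-2.20770836,  0.01735701,  1.36633746])}
top {'mtx': array([[407.50731572,   0.        , 276.29266619],
       [  0.        , 407.50731572, 216.3877596 ],
       [  0.        ,   0.        ,   1.        ]]), 'origin': array([0.39167105, 0.04189905, 0.87510794]), 'rotation': array([-3.06216652,  0.01312727, -1.58300753])}
{'mtx': array([[325.1922621 ,   0.        , 273.60512984],
       [  0.        , 325.1922621 , 210.14142455],
       [  0.        ,   0.        ,   1.        ]]), 'tool_from_camera': array([[ 9.38428054e-04, -9.64915545e-01, -2.62558775e-01,
         7.38939870e-02],
       [ 9.99999560e-01,  9.06109639e-04,  2.44167673e-04,
         5.75142027e-04],
       [ 2.30585347e-06, -2.62558889e-01,  9.64915970e-01,
        -1.70837371e-01],
       [ 0.00000000e+00,  0.00000000e+00,  0.00000000e+00,
         1.00000000e+00]])}
```

View pics/scene0.png

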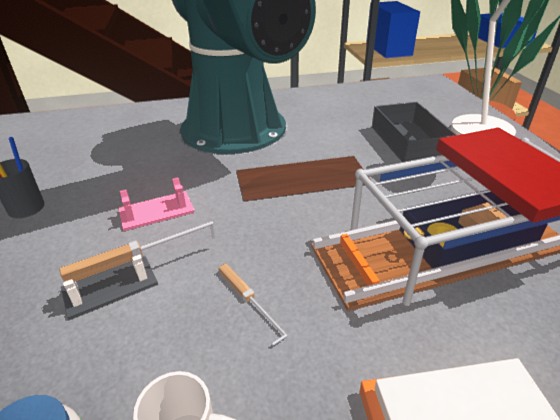

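View pics/top0.png

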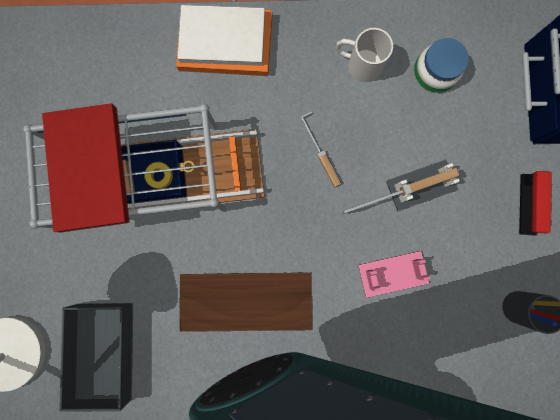

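The top view shows three candidates for the hook: the large one on the dark plate with white saddles (handle at 430,183, tip at 347,212), a small decoy lying on the desk (322,150), and the pink decoy rest (395,273). I choose the large hook on the dark rest. The brass ring is near (188,166) and the orange stop near (236,163). I'll check this in a close crop.

```bash
cat > h.py <<'E'
import numpy as np,cv2
from scipy.spatial.transform import Rotation as R
from cell import arm
def ray(n,uv,st=None):
    m=arm.camera_model(n);K=m["mtx"];d=np.array([(uv[0]-K[0,2])/K[0,0],(uv[1]-K[1,2])/K[1,1],1.])
    if n=="wrist":
        r=np.hypot(d[0],d[1]);d=np.array([np.sin(r)*d[0]/r,np.sin(r)*d[1]/r,np.cos(r)])
        T=m["tool_from_camera"];Q=R.from_euler("xyz",st["eef_rot"]).as_matrix()
        return Q@T[:3,3]+st["eef_pos"],Q@T[:3,:3]@d
    return m["origin"],R.from_euler("xyz",m["rotation"]).as_matrix()@d
def onz(n,uv,z,st=None):
    o,d=ray(n,uv,st);return o+d*(z-o[2])/d[2]
def tri(a,b):
    (o1,d1),(o2,d2)=a,b
    s=np.linalg.lstsq(np.c_[d1,-d2],o2-o1,rcond=None)[0]
    p,q=o1+d1*s[0],o2+d2*s[1];return (p+q)/2,np.linalg.norm(p-q)
E
python3 - <<'E'
import cv2,numpy as np
a=cv2.imread("pics/top0.png");s=cv2.imread("pics/scene0.png")
f=lambda im,x,y,w,h,k:cv2.resize(im[y:y+h,x:x+w],None,fx=k,fy=k,interpolation=cv2.INTER_CUBIC)
c=np.vstack([np.hstack([f(a,338,150,130,75,3),f(a,160,125,130,75,3)]),np.hstack([f(s,50,205,180,115,2.1666667)[:249],f(s,310,205,180,115,2.1666667)[:249]])])
print(c.shape);cv2.imwrite("pics/crop1.png",c)
E
```

```text
(474, 780, 3)
```

View pics/crop1.png

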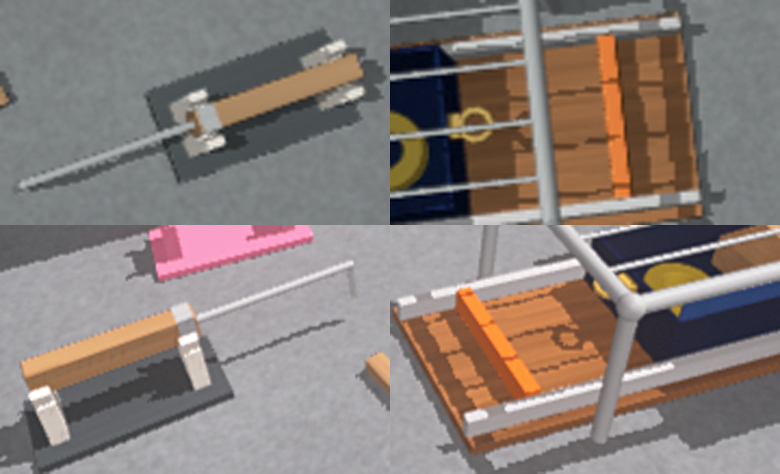

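The crop confirms it: the large hook with its collar on the white saddles, with the rod end at top px (345,212). The ring is at top px (189,166), the stop bar at about (234,163), and the wire top's front bar at about (210,160).

```bash
python3 - <<'E'
from h import *
T=lambda x,y:(338+x/3,150+y/3)
U=lambda x,y:(160+(x-390)/3,125+y/3)
a=cv2.imread("pics/top0.png")
hsv=cv2.cvtColor(a,cv2.COLOR_BGR2HSV)
# wood handle mask
m=cv2.inRange(hsv,(8,70,110),(20,255,255));m[:, :390]=0;m[:150]=0;m[220:]=0;m[:,475:]=0
n,l,s,c=cv2.connectedComponentsWithStats(m);i=1+np.argmax(s[1:,4]);print("handle",s[i],c[i])
pts=np.argwhere(l==i)[:,::-1].astype(float)+0.0
box=cv2.boxPoints(cv2.minAreaRect(pts.astype(np.float32)));print("box",box)
ctr=box.mean(0)
e=sorted([tuple((box[k]+box[(k+1)%4])/2) for k in range(4)]);ends=[e[0],e[3]]
be=onz("top",ends[1],.066);fe=onz("top",ends[0],.066);print("ends",be,fe)
bend=onz("top",T(22,185),.055);print("bend",bend)
d=bend-be;print("len(238)",np.hypot(*d[:2]),"yaw bend",np.arctan2(d[1],d[0]),"mid",be[:2]+d[:2]*58/238, bend[:2]-d[:2]/np.hypot(*d[:2])*.18)
d2=fe-be;print("handle yaw",np.arctan2(d2[1],d2[0]),np.hypot(*d2[:2]))
mS=[onz("top",T((188+215)/2,(98+143)/2),.055),onz("top",T(338,72),.055)];print("saddle mid",mS,(mS[0]+mS[1])/2)
# tip from scene
print("tip scene/top", onz("scene",(50+353/2.16667,205+(296-225)/2.16667),.021), onz("scene",(50+352/2.16667,205+(264-225)/2.16667),.055))
# ring: brass mask
m=cv2.inRange(hsv,(18,70,70),(34,255,255));m[:,:178]=0;m[:,200:]=0;m[:155]=0;m[178:]=0
p=np.argwhere(m>0)[:,::-1];print("ring px",p.min(0),p.max(0),len(p));
for u in [(189,166.3)]:print("eye",onz("top",u,.052))
# directions
A=onz("top",U(609,37),.030);B=onz("top",U(622,195),.030);d=B-A;print("stop bar",A,B,"inward yaw",np.arctan2(d[1],d[0])+np.pi/2,np.arctan2(d[1],d[0])-np.pi/2)
A=onz("top",U(455,47),.026);B=onz("top",U(678,22),.026);d=A-B;print("rail N",A,B,np.arctan2(d[1],d[0]))
A=onz("top",U(440,222),.026);B=onz("top",U(700,197),.026);d=A-B;print("rail S",A,B,np.arctan2(d[1],d[0]))
A=onz("top",(206,108),.131);B=onz("top",(214,204),.131);d=B-A;print("front bar",A,B,(A+B)/2,np.hypot(*d[:2]),np.arctan2(d[1],d[0])-np.pi/2)
E
```

```text
handle [409 168  50  24 433] [433.79214781 179.40646651]
box [[408.88687 183.68326]
 [455.82803 166.91855]
 [458.7466  175.09048]
 [411.80545 191.8552 ]]
ends [ 0.54236213 -0.3110002   0.066     ] [ 0.50991179 -0.21632997  0.066     ]
bend [ 0.46478208 -0.08746238  0.055     ]
len(238) 0.23661745814018148 yaw bend 1.9048456715757343 mid [ 0.52345607 -0.2565246 ] [ 0.5237989  -0.25751242]
handle yaw 1.9010178280650174 0.10007735324165885
saddle mid [array([ 0.50678155, -0.20923188,  0.055     ]), array([ 0.53847324, -0.30218408,  0.055     ])] [ 0.5226274  -0.25570798  0.055     ]
tip scene/top [ 0.46253366 -0.08984004  0.021     ] [ 0.46402559 -0.08696684  0.055     ]
ring px [179 160] [194 172] 94
eye [0.56280485 0.22979448 0.052     ]
stop bar [0.62810032 0.14173888 0.03      ] [0.51558095 0.13307583 0.03      ] inward yaw -1.4939563139203615 -4.635548967510155
rail N [0.62372543 0.25164948 0.026     ] [0.63927777 0.0931875  0.026     ] 1.6686285840104684
rail S [0.49887375 0.26142001 0.026     ] [0.51398199 0.0787966  0.026     ] 1.653337247950074
front bar [0.65671841 0.18031539 0.131     ] [0.47540174 0.16528837 0.131     ] [0.56606007 0.17280188 0.131     ] 0.18193830054701823 -4.629700756967189
```

```bash
cat >> h.py <<'E'
def plan(p,yaw,n,jaw=1,st=None):
    st=st or arm.read_state();Q=R.from_euler("xyz",st["eef_rot"]);P=st["eef_pos"]
    Qt=R.from_euler("xyz",[np.pi,0,yaw]);dp=(np.array(p)-P)/n;w=(Q.inv()*Qt).as_rotvec()/n
    print("t",st["t"],"from",P.round(4),st["eef_rot"].round(4),"f",st["ft_force"].round(1),"w",round(st["width"],4))
    for k in range(n):
        print([float(x) for x in np.r_[Q.inv().apply(dp).round(4),w.round(4),jaw]]);Q=Q*R.from_rotvec(w)
E
python3 -c "
from h import *
plan([.52,-.254,.19],1.903,12)"
```

```text
t 0.1 from [ 0.2878 -0.6377  0.2134] [-3.1406 -0.      0.4238] f [-0.4 -0.7 -0.1] w 0.0909
[0.0308, -0.0212, 0.002, -0.0001, -0.0001, -0.1233, 1.0]
[0.0332, -0.0172, 0.002, -0.0001, -0.0001, -0.1233, 1.0]
[0.035, -0.013, 0.002, -0.0001, -0.0001, -0.1233, 1.0]
[0.0364, -0.0086, 0.002, -0.0001, -0.0001, -0.1233, 1.0]
[0.0372, -0.0041, 0.002, -0.0001, -0.0001, -0.1233, 1.0]
[0.0374, 0.0005, 0.002, -0.0001, -0.0001, -0.1233, 1.0]
[0.037, 0.0051, 0.002, -0.0001, -0.0001, -0.1233, 1.0]
[0.0361, 0.0096, 0.0019, -0.0001, -0.0001, -0.1233, 1.0]
[0.0347, 0.014, 0.0019, -0.0001, -0.0001, -0.1233, 1.0]
[0.0327, 0.0181, 0.0019, -0.0001, -0.0001, -0.1233, 1.0]
[0.0302, 0.022, 0.0019, -0.0001, -0.0001, -0.1233, 1.0]
[0.0273, 0.0256, 0.0019, -0.0001, -0.0001, -0.1233, 1.0]
```

Emit:
{"name": "drive_tool", "arguments": {"rows": [[0.031,-0.021,0.002,0,0,-0.123,1],[0.033,-0.017,0.002,0,0,-0.123,1],[0.035,-0.013,0.002,0,0,-0.123,1],[0.036,-0.009,0.002,0,0,-0.123,1],[0.037,-0.004,0.002,0,0,-0.123,1],[0.037,0.0005,0.002,0,0,-0.123,1],[0.037,0.005,0.002,0,0,-0.123,1],[0.036,0.01,0.002,0,0,-0.123,1]]}}

```text
t: 0.9
eef_pos: [0.4431, -0.3821, 0.1977]
eef_rot: [-3.141, -0.0, 1.413]
ft_force: [0.5, -0.4, -0.7]
width: 0.0912
```

Emit:
{"name": "drive_tool", "arguments": {"rows": [[0.035,0.014,0.002,0,0,-0.123,1],[0.033,0.018,0.002,0,0,-0.123,1],[0.03,0.022,0.002,0,0,-0.123,1],[0.027,0.026,0.002,0,0,-0.123,1],[0,0,0,0,0,0,1],[0,0,0,0,0,0,1]]}}

```text
t: 1.5
eef_pos: [0.5209, -0.255, 0.1897]
eef_rot: [-3.141, -0.0, 1.9]
ft_force: [0.1, -0.4, 0.7]
width: 0.0913
```

```bash
python3 - <<'E'
from h import *
st=arm.read_state();im=arm.capture("wrist")[:,:,::-1].copy();cv2.imwrite("pics/w1.png",im)
print(st["eef_pos"],st["eef_rot"],st["t"],st["qpos"])
E
```

```text
[ 0.52088825 -0.25501127  0.18968888] [-3.14117777e+00 -2.97683541e-04  1.90030623e+00] 1.5 [-4.95407131e-01  2.24095843e-01  1.99285943e+00 -1.28598761e-04
  9.25137572e-01 -8.24839691e-01]
```

View pics/w1.png

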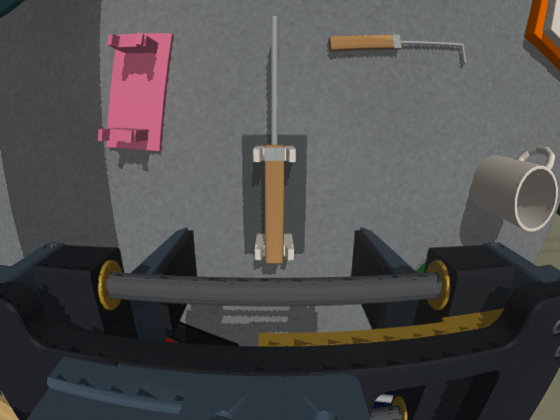

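The wrist view shows the hook centred: the rod's bend at (275,17), the handle's back end at (274,262), and saddles at rows 154 and 247.

```bash
python3 - <<'E'
from h import *
st=arm.read_state()
g=lambda u,z:onz("wrist",u,z,st)
b=g((275,17),.058);e=g((274.5,262),.066);f=g((275.3,147),.066)
for n,p in zip("bend back front".split(),(b,e,f)):print(n,p)
d=(b-e)[:2];L=np.hypot(*d);d/=L;print("L",L,"yaw",np.arctan2(d[1],d[0]),"mid from bend",b[:2]-.18*d,"from ends",(e+f)[:2]/2, np.hypot(*(f-e)[:2]))
s1,s2=g((275,154),.055),g((274.5,247),.055);print("saddles",s1,s2,(s1+s2)/2,np.hypot(*(s1-s2)[:2]))
E
```

```text
bend [ 0.46476085 -0.08823109  0.058     ]
back [ 0.54079731 -0.31212575  0.066     ]
front [ 0.50512054 -0.2056666   0.066     ]
L 0.2364537209530855 yaw 1.898183573336533 mid from bend [ 0.52264348 -0.25867053] from ends [ 0.52295892 -0.25889618] 0.11227814687578506
saddles [ 0.5073034  -0.21275068  0.055     ] [ 0.53703802 -0.30107731  0.055     ] [ 0.52217071 -0.256914    0.055     ] 0.09319732103907905
```

Emit:
{"name": "drive_tool", "arguments": {"rows": [[-0.0035,0.001,0.04,0,0,0,1],[0,0,0.04,0,0,0,1],[0,0,0.04,0,0,0,1],[0,0,0.024,0,0,0,1],[0,0,0.01,0,0,0,1],[0,0,0,0,0,0,1],[0,0,0,0,0,0,-1],[0,0,0,0,0,0,-1]]}}

```text
t: 2.35
eef_pos: [0.5237, -0.2593, 0.0375]
eef_rot: [3.14, 0.002, 1.899]
ft_force: [0.9, 1.3, 0.2]
width: 0.0781
```

Emit:
{"name": "drive_tool", "arguments": {"rows": [[0,0,0,0,0,0,-1],[0,0,0,0,0,0,-1],[0,0,0,0,0,0,-1],[0,0,0,0,0,0,-1]]}}

```text
t: 2.75
eef_pos: [0.523, -0.2586, 0.0361]
eef_rot: [3.141, 0.0, 1.9]
ft_force: [0.3, 0.5, 0.2]
width: 0.0463
```

Emit:
{"name": "drive_tool", "arguments": {"rows": [[0,0,0,0,0,0,-1],[0,0,0,0,0,0,-1],[0,0,0,0,0,0,-1],[0,0,0,0,0,0,-1],[0,0,0,0,0,0,-1],[0,0,0,0,0,0,-1]]}}

```text
t: 3.35
eef_pos: [0.5229, -0.2585, 0.0359]
eef_rot: [-3.142, -0.0, 1.9]
ft_force: [-0.9, -0.3, -0.7]
width: 0.0174
```

```bash
python3 -c "
from h import *
s=arm.read_state();print(s['eef_pos'],s['eef_rot'],s['width'],s['ft_force'],s['moment'])"
```

```text
[ 0.52287944 -0.25852781  0.03588835] [-3.14154741e+00 -5.55579337e-05  1.89980847e+00] 0.01743226633497725 [-0.88641824 -0.33259047 -0.73363706] [ 0.04224055 -0.08789127 -0.02107421]
```

Emit:
{"name": "drive_tool", "arguments": {"rows": [[0,0,-0.02,0,0,0,-1],[0,0,-0.03,0,0,0,-1],[0,0,-0.03,0,0,0,-1],[0,0,0,0,0,0,-1]]}}

```text
t: 3.75
eef_pos: [0.5248, -0.2595, 0.1194]
eef_rot: [3.138, 0.004, 1.9]
ft_force: [-0.9, -1.4, -2.1]
width: 0.0179
```

```bash
python3 -c "
from h import *
plan([.5863,-.0492,.081],1.655,8,-1)"
```

```text
t 3.75 from [ 0.5248 -0.2595  0.1194] [3.138  0.0039 1.8998] f [-0.9 -1.4 -2.1] w 0.0179
[0.0224, 0.0158, 0.0048, 0.0005, 0.0004, 0.0306, -1.0]
[0.0229, 0.0151, 0.0048, 0.0005, 0.0004, 0.0306, -1.0]
[0.0233, 0.0144, 0.0048, 0.0005, 0.0004, 0.0306, -1.0]
[0.0238, 0.0136, 0.0048, 0.0005, 0.0004, 0.0306, -1.0]
[0.0242, 0.0129, 0.0048, 0.0005, 0.0004, 0.0306, -1.0]
[0.0245, 0.0122, 0.0048, 0.0005, 0.0004, 0.0306, -1.0]
[0.0249, 0.0114, 0.0048, 0.0005, 0.0004, 0.0306, -1.0]
[0.0252, 0.0106, 0.0048, 0.0005, 0.0004, 0.0306, -1.0]
```

Emit:
{"name": "drive_tool", "arguments": {"rows": [[0.0224,0.016,0,0,0,0.0306,-1],[0.023,0.015,0.005,0,0,0.0306,-1],[0.0233,0.0144,0.005,0,0,0.0306,-1],[0.024,0.0136,0.005,0,0,0.0306,-1],[0.024,0.013,0.005,0,0,0.0306,-1],[0.0245,0.012,0.005,0,0,0.0306,-1],[0.025,0.0114,0.005,0,0,0.0306,-1],[0.025,0.0106,0.005,0,0,0.0306,-1]]}}

```text
t: 4.55
eef_pos: [0.584, -0.047, 0.0798]
eef_rot: [-3.141, -0.0, 1.654]
ft_force: [1.3, -0.5, -1.6]
width: 0.0177
```

Emit:
{"name": "drive_tool", "arguments": {"rows": [[0,0,0,0,0,0,-1],[0,0,0,0,0,0,-1],[0,0,0,0,0,0,-1],[0,0,0,0,0,0,-1]]}}

```text
t: 4.95
eef_pos: [0.5841, -0.0489, 0.0808]
eef_rot: [-3.141, 0.0, 1.654]
ft_force: [0.0, 0.9, -1.4]
width: 0.0181
```

```bash
python3 - <<'E'
from h import *
plan([.5863,-.0492,.081],1.655,1,-1)
s=arm.read_state();print(s["qpos"])
a=arm.capture("top")[:,:,::-1];b=arm.capture("scene")[:,:,::-1]
cv2.imwrite("pics/top1.png",a);cv2.imwrite("pics/scene1.png",b)
f=lambda im,x,y,w,h,k:cv2.resize(im[y:y+h,x:x+w],None,fx=k,fy=k,interpolation=cv2.INTER_CUBIC)
cv2.imwrite("pics/crop2.png",np.vstack([f(a,160,115,200,90,4)[:300],f(b,250,180,200,75,4)]))
E
```

```text
t 4.95 from [ 0.5841 -0.0489  0.0808] [-3.1414  0.      1.6543] f [ 0.   0.9 -1.4] w 0.0181
[-0.0005, 0.0022, -0.0002, -0.0001, 0.0, -0.0007, -1.0]
[-1.23317122e-01  3.96230754e-01  2.01268490e+00 -5.93787175e-05
  7.32814978e-01 -2.06737255e-01]
```

View pics/crop2.png

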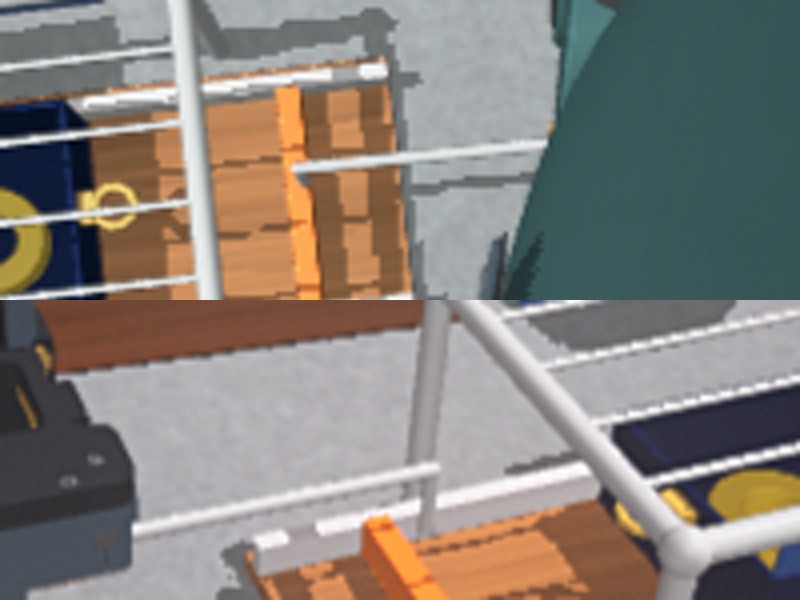

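The top crop shows the rod's bend at px (234.5,157.5) and the ring centre at about (188.5,166). The scene crop shows the bend at (359,222), with the ring partly behind the riser corner at (414,232).

```bash
python3 - <<'E'
from h import *
a=cv2.imread("pics/top1.png");hsv=cv2.cvtColor(a,cv2.COLOR_BGR2HSV)
print(hsv[158:176,180:198,1]);print(hsv[158:176,180:198,0])
print("bend z.10",onz("top",(234.5,157.5),.1005), "scene",onz("scene",(359,221.5),.1005),"kin",.5841-.01496,.1305)
p,e=tri(ray("top",(234.5,157.5)),ray("scene",(359,221.5)));print(p,e)
for u in((188.25,166.25),(189,166.3)):print("eye",onz("top",u,.052))
print(onz("scene",(250+655/4,180+208/4),.052))
E
```

```text
[[203 218  67  94 136 137 136 137 136 138 136 136 135 135 138 139 138 135]
 [224 203 127  92 138 134 136 136 138 138 135 136 135 138 139 136 136 137]
 [204 216 131  83 137 137 135 136 137 136 135 136 136 136 136 137 138 135]
 [203 210 209  84 136 136 129 130 127 128 134 136 136 137 137 139 136 135]
 [ 46  94 106 116 137 131 131 135 135 135 125 126 135 135 137 137 136 138]
 [122 132 131 128 131 136 134 136 138 138 137 136 126 135 135 137 135 136]
 [134 128 130 134 135 135 136 135 136 135 136 137 127 136 135 137 136 135]
 [136 128 128 129 136 135 135 138 138 132 127 123 127 117 109  76  72  55]
 [134 126 125 123 108  90  72  70  51  50  37  38  36  31  15   4   4   4]
 [ 78  87  64  41  20   8   3   5   3   4   3   3   2   2   5   5   3  32]
 [  3   1   2   3   3   3   4   3  24  35  73  93 115 130 136 136 136 137]
 [ 48  92  98 111 127 133 137 137 137 136 136 133 130 135 134 134 137 136]
 [134 132 132 135 132 126 133 135 136 136 132 131 135 136 137 136 137 138]
 [ 75 102  66  62 122 136 130 126 129 131 134 136 137 136 137 135 137 137]
 [210 203 204 210  79 138 137 136 136 135 138 136 
[... 1176 characters left out ...]
  22  21  20  20  22  23  20  16  13  14  13  13]
 [ 19  21  19  20  18  20  23  24  23  23  21  20  16  13  14  13  13  14]
 [109 109 109 109   3  13  16  19  19  17  17  15  14  13  13  13  13  13]
 [110 110 109 111 176  13  13  13  14  13  13  13  13  13  13  13  13  14]
 [109 110 109 112 167  13  13  13  13  13  13  13  13  13  13  13  14  13]
 [110 110 110 110 154  13  13  14  14  14  13  13  13  13  14  13  13  13]]
bend z.10 [0.56863362 0.13065796 0.1005    ] scene [0.56778911 0.13193021 0.1005    ] kin 0.56914 0.1305
[0.56861599 0.13103169 0.10125935] 0.0009575754273535502
eye [0.56293183 0.23133862 0.052     ]
eye [0.56280485 0.22979448 0.052     ]
[0.55824608 0.23530523 0.052     ]
```

Emit:
{"name": "drive_tool", "arguments": {"rows": [[0.02,0.003,0,0,0,0,-1],[0.025,0,0,0,0,0,-1],[0.025,0,0,0,0,0,-1],[0.02,0,0,0,0,0,-1],[0.0108,0,0,0,0,0,-1],[0,0,0,0,0,0,-1],[0,0,0,0,0,0,-1],[0,0,0,0,0,0,-1]]}}

```text
t: 5.85
eef_pos: [0.5789, 0.0517, 0.0809]
eef_rot: [3.142, 0.0, 1.654]
ft_force: [0.8, 0.2, -1.2]
width: 0.0178
```

```bash
python3 - <<'E'
from h import *
s=arm.read_state();print(s["eef_pos"],s["eef_rot"],s["ft_force"],"bend kin",s["eef_pos"][:2]+.18*np.array([np.cos(s["eef_rot"][2]),np.sin(s["eef_rot"][2])]))
a=arm.capture("top")[:,:,::-1];b=arm.capture("scene")[:,:,::-1]
cv2.imwrite("pics/top2.png",a);cv2.imwrite("pics/scene2.png",b)
f=lambda im,x,y,w,h,k:cv2.resize(im[y:y+h,x:x+w],None,fx=k,fy=k,interpolation=cv2.INTER_CUBIC)
cv2.imwrite("pics/crop3.png",np.hstack([f(a,165,140,57,60,7),f(b,390,205,57,60,7)]))
E
```

```text
[0.57894885 0.0517066  0.08094649] [3.14157746e+00 6.38569189e-05 1.65431547e+00] [ 0.77736344  0.2242569  -1.15754235] bend kin [0.56393288 0.23107917]
```

View pics/crop3.png

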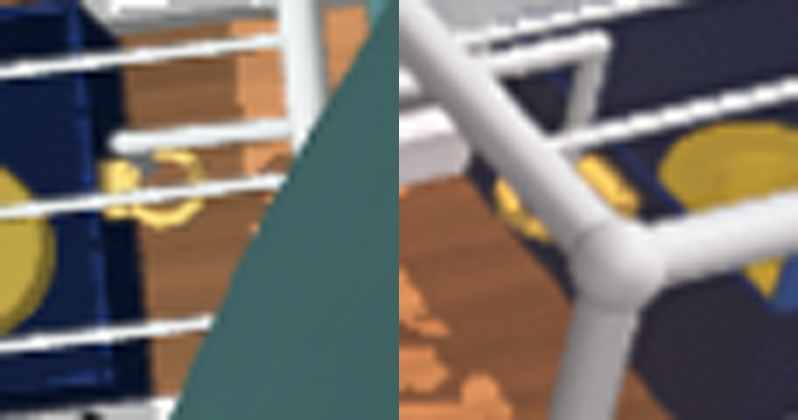

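The top crop shows the bend at px (182.4,160.1), the tip running down to about (186.5,164), and the ring centre at about (188.4,166.5). The scene crop shows the tip standing above the ring.

```bash
python3 - <<'E'
from h import *
print("bend",onz("top",(165+122/7+.0,140+141/7),.1005),"tip",onz("top",(186.4,163.8),.069))
print("ring",onz("top",(188.2,166.1),.052),onz("top",(165+164/7-.4,140+187/7-.4),.052))
print("bend scene",onz("scene",(390+(598-399)/7,205+42/7),.1005))
for z in (.066,.052,.10):
  m=arm.camera_model("top");p=np.array([.5639,.2311,z])-m["origin"];c=R.from_euler("xyz",m["rotation"]).inv().apply(p);u=m["mtx"]@(c/c[2]);print(z,u)
E
```

```text
bend [0.56497761 0.2315275  0.1005    ] tip [0.56444278 0.23118203 0.069     ]
ring [0.56324531 0.23144309 0.052     ] [0.56280493 0.23179371 0.052     ]
bend scene [0.56388653 0.23121424 0.1005    ]
0.066 [186.78543087 164.37381957   1.        ]
0.052 [188.36827631 165.78273746   1.        ]
0.1 [182.7081526  160.74456423   1.        ]
```

Emit:
{"name": "drive_tool", "arguments": {"rows": [[0,-0.001,0.003,0,0,0,-1],[0,0,0.004,0,0,0,-1],[0,0,0.004,0,0,0,-1],[0,0,0.003,0,0,0,-1],[0,0,0,0,0,0,-1]]}}

```text
t: 6.45
eef_pos: [0.5775, 0.0524, 0.0663]
eef_rot: [-3.141, -0.0, 1.655]
ft_force: [-0.3, -0.6, -0.3]
width: 0.0184
```

Emit:
{"name": "drive_tool", "arguments": {"rows": [[0,0,0.003,0,0,0,-1],[0,0,0.003,0,0,0,-1],[0,0,0.003,0,0,0,-1],[0,0,0.003,0,0,0,-1],[0,0,0.002,0,0,0,-1],[0,0,0,0,0,0,-1],[0,0,0,0,0,0,-1]]}}

```text
t: 7.15
eef_pos: [0.5779, 0.0525, 0.0529]
eef_rot: [-3.142, -0.0, 1.655]
ft_force: [0.7, -0.4, -1.0]
width: 0.0179
```

```bash
python3 - <<'E'
from h import *
s=arm.read_state();print(s["eef_pos"],s["eef_rot"],s["ft_force"],s["moment"])
a=arm.capture("top")[:,:,::-1];b=arm.capture("scene")[:,:,::-1]
cv2.imwrite("pics/top3.png",a);cv2.imwrite("pics/scene3.png",b)
f=lambda im,x,y,w,h,k:cv2.resize(im[y:y+h,x:x+w],None,fx=k,fy=k,interpolation=cv2.INTER_CUBIC)
cv2.imwrite("pics/crop4.png",np.hstack([f(a,165,140,57,60,7),f(b,390,205,57,60,7)]))
E
```

```text
[0.57788313 0.05246052 0.05292344] [-3.14155255e+00 -2.32151185e-05  1.65497270e+00] [ 0.71297679 -0.44477089 -0.98654703] [ 0.04954435 -0.05756007  0.02231648]
```

View pics/crop4.png

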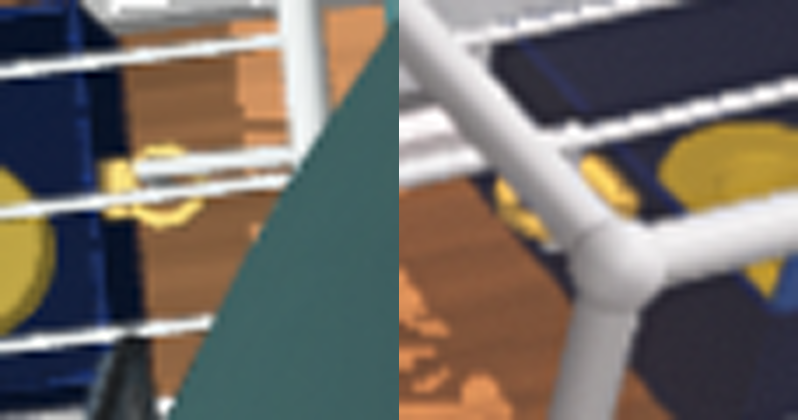

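The hook is through the ring: TCP z went 0.081 to 0.053 with no vertical load, and in the scene crop the tip shows below the ring at crop (543,243). Now I take up the slack gently and drag.

Emit:
{"name": "drive_tool", "arguments": {"rows": [[-0.002,0,0,0,0,0,-1],[-0.002,0,0,0,0,0,-1],[-0.002,0,0,0,0,0,-1],[-0.002,0,0,0,0,0,-1],[-0.002,0,0,0,0,0,-1],[-0.003,0,0,0,0,0,-1],[-0.003,0,0,0,0,0,-1],[-0.003,0,0,0,0,0,-1]]}}

```text
t: 8.05
eef_pos: [0.5794, 0.0333, 0.0529]
eef_rot: [-3.141, -0.0, 1.655]
ft_force: [0.1, 4.1, -0.7]
width: 0.0176
```

Emit:
{"name": "drive_tool", "arguments": {"rows": [[-0.004,0,0,0,0,0,-1],[-0.004,0,0,0,0,0,-1],[-0.004,0,0,0,0,0,-1],[-0.004,0,0,0,0,0,-1],[-0.004,0,0,0,0,0,-1],[-0.004,0,0,0,0,0,-1],[-0.004,0,0,0,0,0,-1],[-0.004,0,0,0,0,0,-1]]}}

```text
t: 8.85
eef_pos: [0.5822, 0.0013, 0.0529]
eef_rot: [-3.142, -0.0, 1.655]
ft_force: [0.5, 4.4, -0.8]
width: 0.0178
```

Emit:
{"name": "drive_tool", "arguments": {"rows": [[-0.004,0,0,0,0,0,-1],[-0.004,0,0,0,0,0,-1],[-0.004,0,0,0,0,0,-1],[-0.004,0,0,0,0,0,-1],[-0.003,0,0,0,0,0,-1],[-0.003,0,0,0,0,0,-1],[-0.002,0,0,0,0,0,-1],[-0.002,0,0,0,0,0,-1]]}}

```text
t: 9.65
eef_pos: [0.5843, -0.0244, 0.0529]
eef_rot: [-3.142, -0.0, 1.655]
ft_force: [0.1, 4.3, -1.8]
width: 0.0177
```

Emit:
{"name": "drive_tool", "arguments": {"rows": [[-0.002,0,0,0,0,0,-1],[-0.002,0,0,0,0,0,-1],[-0.002,0,0,0,0,0,-1],[-0.002,0,0,0,0,0,-1],[-0.002,0,0,0,0,0,-1],[-0.002,0,0,0,0,0,-1]]}}

```text
t: 10.25
eef_pos: [0.5853, -0.0364, 0.0529]
eef_rot: [-3.142, -0.0, 1.655]
ft_force: [0.1, 3.8, -1.4]
width: 0.0175
```

```bash
python3 - <<'E'
from h import *
s=arm.read_state();print(s["eef_pos"],s["eef_rot"],s["ft_force"],s["moment"])
b=arm.capture("scene")[:,:,::-1]
cv2.imwrite("pics/scene4.png",b)
cv2.imwrite("pics/crop5.png",cv2.resize(b[210:310,310:450],None,fx=5,fy=5,interpolation=cv2.INTER_CUBIC))
E
```

```text
[ 0.58533672 -0.0363856   0.05293171] [-3.14157034e+00 -2.01009024e-05  1.65500036e+00] [ 0.08164317  3.84416273 -1.39057495] [ 7.15797684e-01 -4.26715077e-02 -1.89454525e-05]
```

View pics/crop5.png

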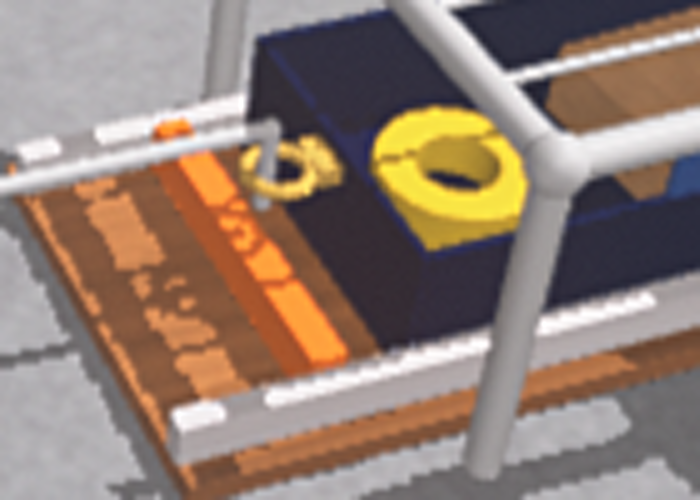

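The crop shows the tip through the ring at crop (265,170), and the tray front's bottom edge at (330,278). The stop's back top edge, near (298,280), is close ahead.

```bash
python3 - <<'E'
from h import *
u=np.array([np.cos(1.655),np.sin(1.655)])
g=lambda x,y,z:onz("scene",(310+x/5,210+y/5),z)[:2]@u
for q in((330,278),(372,345),(300,230)):print("tray bottom",g(*q,.010))
print("tray top",g(425,252,.060),g(262,40,.060))
for q in((298,280),(345,350),(215,155)):print("stop back edge",g(*q,.030))
E
```

```text
tray bottom 0.11715830099633848
tray bottom 0.11603707492801249
tray bottom 0.11804182291324888
tray top 0.12015876023102692 0.11853691246518452
stop back edge 0.09564540143509795
stop back edge 0.0957856770383538
stop back edge 0.09566359192905846
```

Emit:
{"name": "drive_tool", "arguments": {"rows": [[-0.002,0,0,0,0,0,-1],[-0.002,0,0,0,0,0,-1],[-0.002,0,0,0,0,0,-1],[-0.002,0,0,0,0,0,-1],[-0.002,0,0,0,0,0,-1],[-0.002,0,0,0,0,0,-1],[-0.002,0,0,0,0,0,-1],[-0.001,0,0,0,0,0,-1]]}}

```text
t: 11.1
eef_pos: [0.5866, -0.0514, 0.0529]
eef_rot: [3.142, 0.0, 1.655]
ft_force: [0.6, 4.3, -2.0]
width: 0.0179
```

Emit:
{"name": "drive_tool", "arguments": {"rows": [[-0.001,0,0,0,0,0,-1],[-0.001,0,0,0,0,0,-1],[-0.0005,0,0,0,0,0,-1],[-0.0005,0,0,0,0,0,-1]]}}

```text
t: 11.5
eef_pos: [0.5868, -0.0542, 0.0529]
eef_rot: [-3.142, -0.0, 1.655]
ft_force: [-0.8, 3.8, -1.9]
width: 0.0177
```

Emit:
{"name": "drive_tool", "arguments": {"rows": [[-0.0005,0,0,0,0,0,-1],[-0.0005,0,0,0,0,0,-1],[-0.0005,0,0,0,0,0,-1]]}}

```text
t: 11.8
eef_pos: [0.587, -0.0557, 0.0529]
eef_rot: [3.142, 0.0, 1.655]
ft_force: [-0.2, 3.4, -2.3]
width: 0.0177
```

Emit:
{"name": "drive_tool", "arguments": {"rows": [[-0.0005,0,0,0,0,0,-1],[-0.0005,0,0,0,0,0,-1]]}}

```text
t: 12.0
eef_pos: [0.5871, -0.0567, 0.0529]
eef_rot: [-3.142, -0.0, 1.655]
ft_force: [-0.6, 4.8, -2.0]
width: 0.0178
```

Emit:
{"name": "drive_tool", "arguments": {"rows": [[-0.0005,0,0,0,0,0,-1],[-0.0005,0,0,0,0,0,-1]]}}

```text
t: 12.2
eef_pos: [0.5872, -0.0577, 0.0529]
eef_rot: [3.142, 0.0, 1.655]
ft_force: [0.1, 4.6, -1.7]
width: 0.0179
```

Emit:
{"name": "drive_tool", "arguments": {"rows": [[-0.0005,0,0,0,0,0,-1],[-0.0005,0,0,0,0,0,-1]]}}

```text
t: 12.4
eef_pos: [0.5871, -0.0585, 0.0529]
eef_rot: [-3.141, -0.0, 1.655]
ft_force: [0.7, 9.2, -2.3]
width: 0.0175
```

Emit:
{"name": "drive_tool", "arguments": {"rows": [[0,0,0,0,0,0,-1]]}}

```text
t: 12.5
eef_pos: [0.5872, -0.0584, 0.0529]
eef_rot: [-3.142, -0.0, 1.655]
ft_force: [1.4, 8.6, -2.3]
width: 0.0182
```

Emit:
{"name": "drive_tool", "arguments": {"rows": [[-0.0002,0,0,0,0,0,-1],[0,0,0,0,0,0,-1],[0,0,0,0,0,0,-1]]}}

```text
t: 12.8
eef_pos: [0.5872, -0.0585, 0.0529]
eef_rot: [-3.142, -0.001, 1.655]
ft_force: [0.1, 8.6, -1.6]
width: 0.0181
```

Emit:
{"name": "drive_tool", "arguments": {"rows": [[-0.0002,0,0,0,0,0,-1],[0,0,0,0,0,0,-1],[0,0,0,0,0,0,-1]]}}

```text
t: 13.1
eef_pos: [0.5872, -0.0587, 0.0528]
eef_rot: [-3.141, -0.001, 1.655]
ft_force: [0.2, 9.0, -1.6]
width: 0.0177
```

Emit:
{"name": "drive_tool", "arguments": {"rows": [[-0.0003,0,0,0,0,0,-1],[0,0,0,0,0,0,-1],[0,0,0,0,0,0,-1],[0,0,0,0,0,0,-1],[0,0,0,0,0,0,-1],[0,0,0,0,0,0,-1],[0,0,0,0,0,0,-1],[0,0,0,0,0,0,-1]]}}

```text
t: 13.9
eef_pos: [0.5873, -0.0589, 0.0529]
eef_rot: [-3.142, -0.001, 1.655]
ft_force: [0.7, 9.8, -2.6]
width: 0.0181
```

Emit:
{"name": "drive_tool", "arguments": {"rows": [[0,0,0,0,0,0,-1],[0,0,0,0,0,0,-1],[0,0,0,0,0,0,-1],[0,0,0,0,0,0,-1],[0,0,0,0,0,0,-1]]}}

```text
t: 14.4
eef_pos: [0.5872, -0.0589, 0.0528]
eef_rot: [-3.142, -0.001, 1.654]
ft_force: [0.7, 10.4, -2.9]
width: 0.0176
```

```bash
python3 - <<'E'
from h import *
s=arm.read_state();print(s["t"],s["eef_pos"],s["eef_rot"],s["ft_force"],s["moment"])
b=arm.capture("scene")[:,:,::-1]
cv2.imwrite("pics/scene5.png",b)
cv2.imwrite("pics/crop6.png",cv2.resize(b[210:310,310:450],None,fx=5,fy=5,interpolation=cv2.INTER_CUBIC))
E
```

```text
14.4 [ 0.58722929 -0.05888132  0.05284818] [-3.14151174e+00 -7.01362897e-04  1.65447927e+00] [ 0.74941522 10.37120047 -2.85500085] [ 1.64082085 -0.28540453 -0.17542345]
```

View pics/crop6.png

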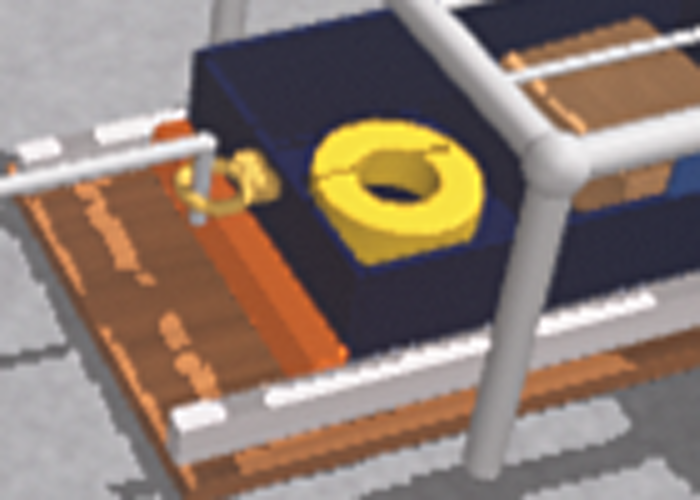

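The tray sits against the stop with the tip through the ring at crop (200,190), and the pull held 9 to 10.4 N for over a second. Now I unload, centre the tip in the hole and lift.

Emit:
{"name": "drive_tool", "arguments": {"rows": [[0.001,0,0,0,0,0,-1],[0.001,0,0,0,0,0,-1],[0.001,0,0,0,0,0,-1],[0.001,0,0,0,0,0,-1],[0.0012,0,0,0,0,0,-1],[0,0,0,0,0,0,-1]]}}

```text
t: 15.05
eef_pos: [0.5868, -0.0541, 0.0529]
eef_rot: [-3.142, 0.0, 1.655]
ft_force: [-0.0, -0.3, -1.6]
width: 0.0179
```

```bash
python3 - <<'E'
from h import *
s=arm.read_state();print(s["t"],s["eef_pos"],s["eef_rot"],s["ft_force"],s["moment"])
q=s["eef_rot"][2];print("kin bend",s["eef_pos"][:2]+.18*np.array([np.cos(q),np.sin(q)]))
b=arm.capture("scene")[:,:,::-1];a=arm.capture("top")[:,:,::-1]
cv2.imwrite("pics/scene6.png",b);cv2.imwrite("pics/top6.png",a)
f=lambda im,x,y,w,h,k:cv2.resize(im[y:y+h,x:x+w],None,fx=k,fy=k,interpolation=cv2.INTER_CUBIC)
cv2.imwrite("pics/crop7.png",np.hstack([f(b,330,215,57,60,7),f(a,205,135,57,60,7)]))
E
```

```text
15.05 [ 0.58684528 -0.05411786  0.05294175] [-3.14159210e+00  4.97990683e-05  1.65507972e+00] [-0.01769489 -0.29970978 -1.62058852] [-0.01987715 -0.11066891  0.01311394]
kin bend [0.57169222 0.12524318]
```

View pics/crop7.png

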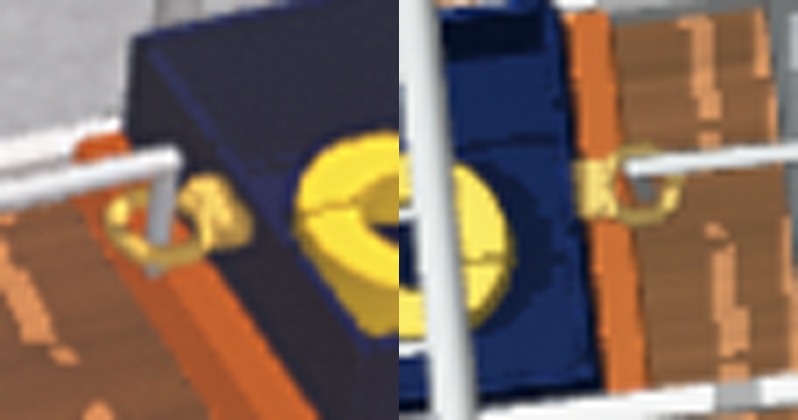

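The load is gone, and the tip stands near the centre of the hole (top crop: tip (641,192), ring centre (648,187)). I lift straight up.

Emit:
{"name": "drive_tool", "arguments": {"rows": [[0,0,-0.004,0,0,0,-1],[0,0,-0.004,0,0,0,-1],[0,0,-0.004,0,0,0,-1],[0,0,-0.004,0,0,0,-1],[0,0,-0.004,0,0,0,-1]]}}

```text
t: 15.65
eef_pos: [0.5869, -0.0542, 0.0734]
eef_rot: [3.141, 0.0, 1.655]
ft_force: [0.2, 0.0, -2.2]
width: 0.0178
```

Emit:
{"name": "drive_tool", "arguments": {"rows": [[0,0,-0.006,0,0,0,-1],[0,0,-0.015,0,0,0,-1],[0,0,-0.02,0,0,0,-1],[0,0,-0.02,0,0,0,-1],[0,0,0,0,0,0,-1],[0,0,0,0,0,0,-1]]}}

```text
t: 16.25
eef_pos: [0.587, -0.0542, 0.1345]
eef_rot: [3.14, 0.0, 1.655]
ft_force: [0.4, -0.4, -1.5]
width: 0.0179
```

```bash
python3 - <<'E'
from h import *
s=arm.read_state()
plan([.5229,-.2580,.105],1.9,8,-1)
b=arm.capture("scene")[:,:,::-1];a=arm.capture("top")[:,:,::-1]
cv2.imwrite("pics/scene7.png",b);cv2.imwrite("pics/top7.png",a)
f=lambda im,x,y,w,h,k:cv2.resize(im[y:y+h,x:x+w],None,fx=k,fy=k,interpolation=cv2.INTER_CUBIC)
cv2.imwrite("pics/crop8.png",np.hstack([f(b,250,150,150,120,3.2),f(a,200,135,65,96,4)[:384]]))
E
```

```text
t 16.25 from [ 0.587  -0.0542  0.1345] [3.1405e+00 2.0000e-04 1.6550e+00] f [ 0.4 -0.4 -1.5] w 0.0179
[-0.0247, -0.0101, 0.0037, 0.0001, 0.0, -0.0306, -1.0]
[-0.0244, -0.0109, 0.0037, 0.0001, 0.0, -0.0306, -1.0]
[-0.024, -0.0116, 0.0037, 0.0001, 0.0, -0.0306, -1.0]
[-0.0237, -0.0124, 0.0037, 0.0001, 0.0, -0.0306, -1.0]
[-0.0233, -0.0131, 0.0037, 0.0001, 0.0, -0.0306, -1.0]
[-0.0229, -0.0138, 0.0037, 0.0001, 0.0, -0.0306, -1.0]
[-0.0224, -0.0145, 0.0037, 0.0001, 0.0, -0.0306, -1.0]
[-0.022, -0.0152, 0.0037, 0.0001, 0.0, -0.0306, -1.0]
```

View pics/crop8.png

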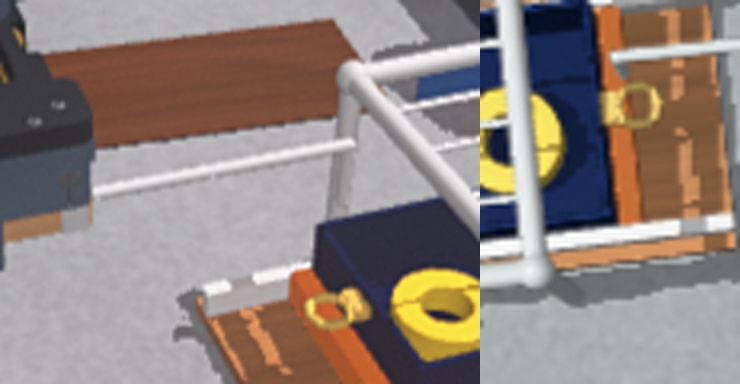

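The hook is free, the ring is empty at crop (335,308), and the tray is still against the stop. I carry the hook back above the rest.

Emit:
{"name": "drive_tool", "arguments": {"rows": [[-0.0247,-0.01,0.002,0,0,-0.0306,-1],[-0.0244,-0.011,0.002,0,0,-0.0306,-1],[-0.024,-0.0116,0.002,0,0,-0.0306,-1],[-0.0237,-0.0124,0.002,0,0,-0.0306,-1],[-0.0233,-0.013,0.002,0,0,-0.0306,-1],[-0.023,-0.0138,0.003,0,0,-0.0306,-1],[-0.0224,-0.0145,0.003,0,0,-0.0306,-1],[-0.022,-0.015,0.003,0,0,-0.0306,-1]]}}

```text
t: 17.15
eef_pos: [0.522, -0.2587, 0.1138]
eef_rot: [-3.141, -0.001, 1.901]
ft_force: [0.6, 0.5, -1.3]
width: 0.0178
```

Emit:
{"name": "drive_tool", "arguments": {"rows": [[0,0,0,0,0,0,-1],[0,0,0,0,0,0,-1],[0,0,0,0,0,0,-1],[0,0,0,0,0,0,-1]]}}

```text
t: 17.55
eef_pos: [0.523, -0.2573, 0.1148]
eef_rot: [-3.141, -0.0, 1.9]
ft_force: [-0.3, -0.7, -1.2]
width: 0.0177
```

```bash
python3 - <<'E'
from h import *
p,e=tri(ray("top",(233.75,149.5)),ray("scene",(360,195.6)));print("bend tri",p,e,"kin",.587-.18*.0841,-.0542+.18*.9965,.1535)
plan([.5229,-.2583,.075],1.9,1,-1)
b=arm.capture("scene")[:,:,::-1]
cv2.imwrite("pics/scene8.png",b)
cv2.imwrite("pics/crop9.png",cv2.resize(b[150:330,30:260],None,fx=3,fy=3,interpolation=cv2.INTER_CUBIC))
E
```

```text
bend tri [0.57159557 0.12634257 0.15228581] 0.0006703462175407484 kin 0.571862 0.12517 0.1535
t 17.55 from [ 0.523  -0.2573  0.1148] [-3.1414e+00 -3.0000e-04  1.9005e+00] f [-0.3 -0.7 -1.2] w 0.0177
[-0.001, -0.0005, 0.0398, -0.0002, -0.0003, 0.0005, -1.0]
```

View pics/crop9.png

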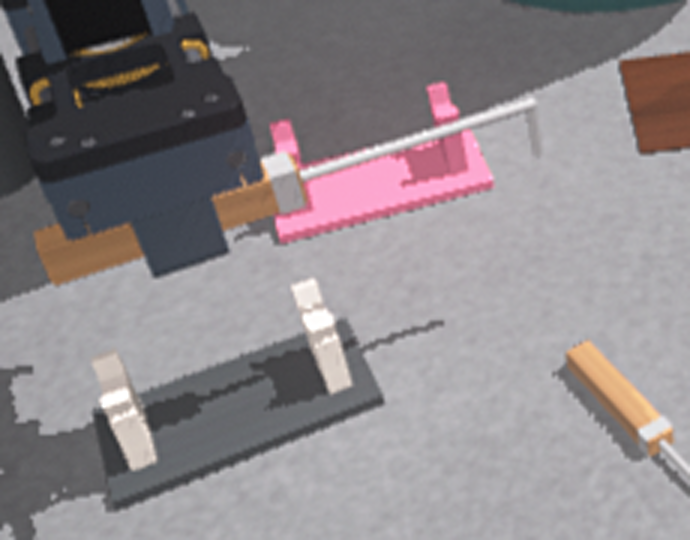

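The hook is level, unslipped and aligned above the saddles. I lower it, slowly at the end.

Emit:
{"name": "drive_tool", "arguments": {"rows": [[-0.001,-0.0005,0.015,0,0,0,-1],[0,0,0.02,0,0,0,-1],[0,0,0.015,0,0,0,-1],[0,0,0.01,0,0,0,-1],[0,0,0.006,0,0,0,-1],[0,0,0.004,0,0,0,-1],[0,0,0.003,0,0,0,-1],[0,0,0,0,0,0,-1]]}}

```text
t: 18.4
eef_pos: [0.5228, -0.2592, 0.0419]
eef_rot: [3.142, 0.0, 1.9]
ft_force: [0.4, -0.6, -0.1]
width: 0.0181
```

Emit:
{"name": "drive_tool", "arguments": {"rows": [[0,0,0.002,0,0,0,-1],[0,0,0.002,0,0,0,-1],[0,0,0.001,0,0,0,-1],[0,0,0,0,0,0,-1]]}}

```text
t: 18.8
eef_pos: [0.5227, -0.2591, 0.0369]
eef_rot: [-3.142, -0.0, 1.9]
ft_force: [0.2, -0.0, -2.4]
width: 0.018
```

Force is still only the hook's weight (about 1 mm above the floor), so I lower the rest and open slowly.

Emit:
{"name": "drive_tool", "arguments": {"rows": [[0,0,0.0005,0,0,0,-1],[0,0,0.0004,0,0,0,-1],[0,0,0,0,0,0,-1]]}}

```text
t: 19.1
eef_pos: [0.5227, -0.2591, 0.036]
eef_rot: [-3.142, -0.0, 1.9]
ft_force: [-0.9, -0.1, -0.7]
width: 0.0179
```

Emit:
{"name": "drive_tool", "arguments": {"rows": [[0,0,0,0,0,0,-0.4],[0,0,0,0,0,0,0],[0,0,0,0,0,0,0.5],[0,0,0,0,0,0,1],[0,0,0,0,0,0,1],[0,0,0,0,0,0,1],[0,0,0,0,0,0,1],[0,0,0,0,0,0,1]]}}

```text
t: 19.9
eef_pos: [0.5228, -0.2591, 0.036]
eef_rot: [3.142, 0.0, 1.9]
ft_force: [0.2, -0.8, 0.2]
width: 0.0789
```

Emit:
{"name": "drive_tool", "arguments": {"rows": [[0,0,-0.01,0,0,0,1],[0,0,-0.02,0,0,0,1],[0,0,-0.04,0,0,0,1],[0,0,-0.04,0,0,0,1],[0,0,-0.043,0,0,0,1],[0,0,0,0,0,0,1],[0,0,0,0,0,0,1],[0,0,0,0,0,0,1]]}}

```text
t: 20.7
eef_pos: [0.5221, -0.2588, 0.1883]
eef_rot: [-3.141, -0.001, 1.9]
ft_force: [0.3, -0.6, 0.7]
width: 0.091
```

```bash
python3 - <<'E'
from h import *
st=arm.read_state();w=arm.capture("wrist")[:,:,::-1];b=arm.capture("scene")[:,:,::-1]
print(st["t"],st["eef_pos"],st["ft_force"])
cv2.imwrite("pics/w9.png",w);cv2.imwrite("pics/scene9.png",b)
f=lambda im,x,y,w,h,k:cv2.resize(im[y:y+h,x:x+w],None,fx=k,fy=k,interpolation=cv2.INTER_CUBIC)
cv2.imwrite("pics/crop10.png",np.vstack([np.hstack([f(w,200,0,150,280,1),f(b,40,200,250,112,2.5)]),f(b,290,180,200,100,3.2)[:, :640] if 0 else np.hstack([f(b,300,190,150,110,2.5),np.zeros((275,400,3),np.uint8)])]))
E
```

```text
20.7 [ 0.52213416 -0.25880741  0.18828598] [ 0.26467506 -0.64196257  0.65767453]
```

The picture limit is used up, so I check with numbers.

```bash
python3 - <<'E'
from h import *
def comp(im,lo,hi,x0,x1,y0,y1):
    m=cv2.inRange(cv2.cvtColor(im,cv2.COLOR_BGR2HSV),lo,hi);k=np.zeros_like(m);k[y0:y1,x0:x1]=m[y0:y1,x0:x1]
    n,l,s,c=cv2.connectedComponentsWithStats(k);i=1+np.argmax(s[1:,4]);return s[i],c[i].round(1)
st=arm.read_state()
s,c=comp(cv2.imread("pics/w9.png"),(8,70,110),(20,255,255),240,310,130,290)
print("w handle",s,c); s1,c1=comp(cv2.imread("pics/w1.png"),(8,70,110),(20,255,255),240,310,130,290);print("w at start",s1,c1)
s1st=dict(eef_pos=np.array([.52089,-.25501,.18969]),eef_rot=np.array([-3.1412,-.0003,1.9003]))
print("world now/start",onz("wrist",c,.066,st),onz("wrist",c1,.066,s1st))
for n in("scene0","scene9"):
    print(n,comp(cv2.imread(f"pics/{n}.png"),(8,70,90),(20,255,255),50,150,220,300))
# tray: dark blue side vs orange in scene, compare held pic with now
a,b=cv2.imread("pics/scene5.png"),cv2.imread("pics/scene9.png")
d=np.abs(a.astype(int)-b).max(2)[225:300,355:450];print("tray area change: px>40:",(d>40).sum(),"of",d.size)
for n in("scene5","scene7","scene9"):print(n,"tape",comp(cv2.imread(f"pics/{n}.png"),(22,150,120),(32,255,255),360,420,225,275))
E
```

```text
w handle [ 265  157   19  104 1921] [274.2 207.6]
w at start [ 265  161   19  102 1885] [273.8 210.6]
world now/start [ 0.52358178 -0.26195269  0.066     ] [ 0.52334489 -0.26170602  0.066     ]
scene0 (array([  60,  244,   73,   38, 1262], dtype=int32), array([ 96.6, 263.5]))
scene9 (array([  59,  244,   74,   38, 1266], dtype=int32), array([ 96.3, 263.7]))
tray area change: px>40: 0 of 7125
scene5 tape (array([373, 234,  33,  28, 630], dtype=int32), array([389. , 247.3]))
scene7 tape (array([373, 234,  33,  29, 637], dtype=int32), array([389. , 247.3]))
scene9 tape (array([373, 234,  33,  28, 637], dtype=int32), array([389.1, 247.2]))
```

The hook is back within about 0.5 mm of its start pose, and the tray hasn't moved since it was held against the stop. The robot touches nothing, so I hand in.

```bash
python3 -c "
from cell import arm
print(arm.hand_in(), arm.read_state()['t'])"
```

```text
the job is handed in; nothing more can be done
the job is handed in; nothing more can be done
```

I took the hook from its rest, put its tip through the ring and dragged the tray out, which took about 4 N. I felt the stop after about 111 mm of hook travel and held the tray there for more than a second at 9 to 10.4 N. I then freed the hook, put it back on its rest and handed in shortly after t = 20.8 s; hand-in gives no verdict.

**Last checks:**
- **Hook:** the wrist view puts the handle within about 0.5 mm of where it started. The scene picture matches its starting picture to about 0.3 px.
- **Tray:** comparing the pictures, nothing in the tray area changed between the hold at the stop and the end.
- **Robot:** the gripper is open, about 15 cm above the rest, and feels no load.
- **Not done:** my last picture could not be viewed because the 12-picture limit was reached, so these end checks are numbers only. I did not check the positions of the other things on the desk at the end, though I felt no contact with any of them.

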